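# Open the combination lockbox of the pastry station

### The arm

A 6-joint arm with a two-finger parallel gripper is mounted at the origin on a cart in front of the work surface, level with it; the furniture and walls round the work are solid. World frame = base frame: x ahead of the robot, y to its left, z up, the work surface at z = 0. Lengths are in m, angles in rad, forces in N, time in s.
With the tool pointing down it reaches from about 0.375 to 0.9 m from the base axis. Payload 3.1 kg.
Tool frame: the origin (TCP) lies between the finger pads; the fingertips stand 17 mm ahead of it and the grasp point (between the pads) lies 2 mm behind it; z points along the fingers, y is the line along which they close (so a half turn about z gives the same grasp; the last joint's range is limited). The gripper opens to 85 mm and grips with 20 to 120 N. Pads are 22 mm wide; open, the fingers measure 114 mm over their backs; the gripper's body (76 mm by 85 mm) begins 54 mm behind the grasp point. The pads swing forward as they close: fully open they stand 13 mm farther back than shut.
Start: joints at [1.115, 0.527, 1.433, -0, 1.181, -0.178], TCP at [0.171, 0.601, 0.248] pointing down, gripper open.
Joint ranges: [-3.08, 3.08], [-0.75, 2.2], [0.22, 2.44], [-1.43, 4.57], [0, 2.65], [-2.85, 2.85]. Speed limits (rad/s): [2.79, 2.79, 3.14, 3.14, 3.14, 3.14].

### API

Orientations are given as a unit quaternion [x, y, z, w].
In Python, from station import sense, vision, order gives the robot as it stands.
- The arm moves only by the shell command python3 -m crank 'ROWS' [OPENING] [FORCE]. ROWS is JSON, a list of rows, each an object with "dp": the shift along the world's x, y, z in units of 30 mm (1.0 is 30 mm), a list of three; "angular": the turn, a rotation vector about the world's x, y, z in degrees, a list of three. In form: [{"dp": [dx, dy, dz], "angular": [ax, ay, az]}, ...]. A call has 1 to 20 rows; each row shifts and turns the commanded pose from where the row before left it; what a row does not reach is not made up. A row lasts 1/10 s, in which the tool goes at most 50 mm and 8.59 degrees, less where a joint would pass 70% of its speed; a pose out of reach is approached as far as the arm can. A call is refused whole if a number of a shift passes 1 or a number of a turn 8.59, either way. A call with a gripper value outside its range is refused whole. OPENING is the closure, from 0 (fully open) to 1 (shut), set as the call begins (- or left out, the last holds). The fingers move at their own pace and stop on an object; FORCE is the grip in N (left out, the last holds). Time passes only in rows, so rows that do not move let the fingers close. It gives the time, the measured TCP pose, the force, the opening and the grip force at its end, in the units of the state.
- sense(): the state, without advancing time (a new reading comes with each control period).
- vision.snapshot(name): name is "side" or "top" or "wrist"; returns a dict with "image" (400x640x3 uint8, blue, green, red), "range_z" (400x640 float32, m along the optical axis (not along the pixel's ray), 0 where there is no reading), "mtx" (3x3 intrinsics, pixels), "pose" (4x4, takes a point from camera to world coordinates); the wrist camera has in their place "mount" (4x4, takes a point from camera to tool coordinates, whose origin is the TCP and whose axes are the flange's). Camera axes: x right, y down, z forward; pixel columns grow to the right and rows downward; lengths in m; the calibration is good to about 2 mm. A picture is of the moment at which its call begins: read the wrist's pose just before it.
- order.sign_off(): hands the job in; it is judged then, once.
The state is a dict: "t": time; "q": joint angles; "qd": joint speeds; "tau": joint torques, N m; "tcp_pos": TCP position; "tool_rot": TCP orientation; "force": force on the tool from outside, world axes, zero at the start; "ft_torque": the same for the moment, N m; "finger_gap": opening from 0.0 (shut) to 1.0 (fully open); "gripper_force": force on a finger pad.
Only numpy, scipy, OpenCV 4.12 (cv2) and the standard library are available. Lean on these libraries where they do the work, as an engineer would, in place of code of your own. Each camera call takes 0.05 s, during which the arm holds its last target. There are 200 camera calls.

### The job

Open the dark green lockbox. Turn its dial right (clockwise) to 10, then left to 18. The dial has slipped on its spindle, so the lock now opens somewhere in the four numbers past 18: going on to the left, feel for the place where the dial can be pressed all the way in, keep it in and turn left until it comes to its stop, pressing and turning gently so that the lock is not forced. Then let go of the dial, lift the lid wide open by its knob so that it stays up, and leave the things standing round the box where they are.

Things in the scene. Friction and masses are not known exactly. Their poses are not given: they have to be found in the camera images.
- lockbox: dark green steel lockbox, 250 (x) x 210 (y) x 85 mm high, screwed down. Origin: centre of its underside, z up; -x is the front with the lock deck (100 mm deep, flat, 85 mm high), the lid covers the part behind it. Hollow under the lid.
- lock_axis (a point): point on the deck surface (85 mm above the table) under the centre of the dial; the dial turns about the vertical through it. It is 72 mm in front of the box's origin. A fixed steel collar, outer radius 43 mm, 11 mm high, surrounds the dial; a red index mark sits on the collar on the side toward the lid (box +x).
- dial: black dial, a disc of radius 34.5 mm with its flat top 21 mm above the deck while out; origin on the axis at deck height, moving with it. 40 evenly spaced white marks (long at every 5, longest at every 10), counted clockwise from the red zero mark, which is at the dial's own +x. Turns with about 0.03 N m of friction and stays where it is left.
- dial_grip (a point): point in the dial's upright grip bar, on the axis, 44 mm above the deck while the dial is out; moves and turns with it. The bar stands on the disc: 46 mm long along the dial's own x, 14 mm wide, 30 mm high (from 21 to 51 mm above the deck while out).
- dial_turn (a joint): angle of the dial, rad, growing when it turns left (counterclockwise from above); the number at the index is value x 20 / pi (10 is 1.571, 18 is 2.827). Starts between 19 and 24. Because the dial has slipped, the opening place lies 0.08 to 0.62 rad beyond 18. The first number must be met within one mark on the dial; turning right carries an inner wheel along, so do not pass 10.
- dial_press (a joint): how far the dial is pressed in, m: 0 out, 0.011 fully in; a light spring (2 to 4 N) pushes it out. Away from the opening place it stops firmly on metal after about 5.5 mm (2 mm if the first number is not set). At the opening place, 0.06 rad to either side, it goes fully in, and its key then takes the bolt cam along.
- bolt_cam: brass-armed bolt cam inside the box under the dial, out of sight; its origin lies on the dial's axis at deck height. Forces between the dial and the cam are the load on the lock.
- cam_turn (a joint): angle of the bolt cam in rad: 0 bolted, 0.7 fully drawn, where it meets a stiff rubber buffer (about 3 N m per rad). It turns left together with the pressed dial (about 0.1 N m of friction, taken along by the key 22 mm off the axis) and stays where it is left. The lid is free above about 0.45.
- lid: lid of the box, 145 (x) x 210 (y) x 5 mm, 0.3 kg, hinged along its far edge. Origin on the hinge line, 122 mm behind the box's origin and 87 mm above the table; the lid reaches toward the box's -x from there.
- lid_knob (a point): middle of the lid's black round knob: 20 mm in diameter over a height of 16 to 37 mm above the lid's origin plane (top at 41 mm), on a thinner stem; the lid's top face is 3 mm above that plane. This point is 29 mm above the plane and 112 mm in front of the hinge line; it moves with the lid.
- lid_hinge_line (a point): middle of the hinge line, which runs along the box's y axis.
- lid_open (a joint): opening angle of the lid in rad, 0 shut, 1.25 the end of its travel. A stiff hinge (0.45 N m) keeps it where it is left.
- cup: dessert cup, 70 mm across, 34 mm high, to the left of the box; origin in its underside
- tub: small white tub, 80 x 92 x 66 mm, to the right of the box; origin in its underside
- brush: pastry brush with a wooden handle, 243 x 49 x 13 mm, lying in front of the box on the right; origin in its underside

How it is judged:
By the outcome, as a careful person would: the job done as asked, in the order asked, and still so for the second after the job is handed in, with the robot touching nothing.
It also fails if it takes over 72 s, if anything falls off the work surface, if the arm or the gripper's body presses on something with over 40 N, if the wrist force passes 120 N, or if a joint passes its speed limit or range.

## Working session

There is one attempt and no reset: what is moved stays moved. The work goes in short steps, Python scripts to look and compute and a shell command to move; the robot and the scene stay as the last step left them, time stands still between calls to the robot, and variables do not carry over. Pictures are saved under pics/ and viewed, at most 10 in all, crops included, and the job is handed in when it is done.

```bash
mkdir -p pics; ls
python3 - <<'E'
from station import sense, vision
import cv2
print(sense())
for n in("top","side"):
    s=vision.snapshot(n); cv2.imwrite(f"pics/{n}0.png",s["image"]); print(n,s["mtx"].round(1).tolist(),s["pose"].round(3).tolist())
s=vision.snapshot("wrist");print(s["mtx"].round(1).tolist(),s["mount"].round(3).tolist())
E
```

```text
pics
{'t': 0.0, 'q': array([ 1.11550071e+00,  5.28473490e-01,  1.43388980e+00, -4.95271905e-06,
        1.18139409e+00, -1.78515303e-01]), 'qd': array([ 0.00082816,  0.00161114, -0.00068196, -0.00020404, -0.00172239,
       -0.00046854]), 'tau': array([ 9.86930463e-04, -4.42346442e+01, -1.78027582e+01, -1.90784258e-04,
        8.30252218e-03, -1.24035139e-05]), 'tcp_pos': array([0.1704693 , 0.60060444, 0.24733305]), 'tool_rot': array([ 1.37947828e-01,  9.90438905e-01, -1.02917984e-03, -3.35118354e-04]), 'force': array([0.18169719, 0.74077117, 0.4142407 ]), 'ft_torque': array([ 0.03176533, -0.00313703,  0.05187858]), 'gripper_force': 0.0, 'finger_gap': 1.001447862286232}
top [[373.6, 0.0, 317.8], [0.0, 373.6, 199.8], [0.0, 0.0, 1.0]] [[-0.003, -0.988, 0.155, 0.427], [-0.999, -0.002, -0.034, 0.021], [0.034, -0.155, -0.987, 0.93], [0.0, 0.0, 0.0, 1.0]]
side [[427.3, 0.0, 316.5], [0.0, 427.3, 195.8], [0.0, 0.0, 1.0]] [[-0.996, 0.05, -0.079, 0.641], [0.093, 0.459, -0.884, 0.912], [-0.008, -0.887, -0.461, 0.584], [0.0, 0.0, 0.0, 1.0]]
[[353.5, 0.0, 317.5], [0.0, 353.5, 199.5], [0.0, 0.0, 1.0]] [[0.0, -0.963, -0.27, 0.068], [1.0, 0.0, 0.001, -0.001], [-0.0, -0.27, 0.963, -0.125], [0.0, 0.0, 0.0, 1.0]]
```

View pics/top0.png

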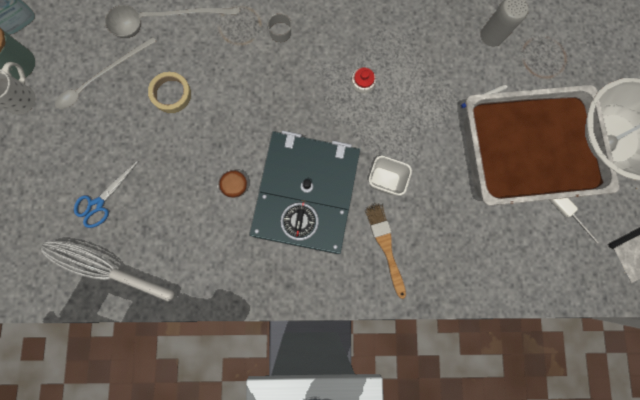

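View pics/side0.png

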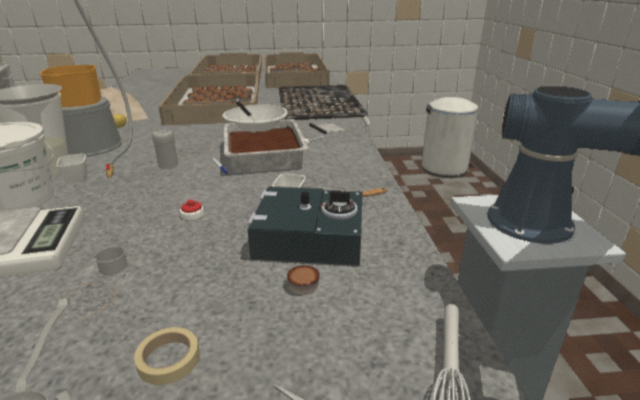

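The top view shows the box centred near (307,192), the dial at (299,221), the knob at (307,185), the cup at (232,183), the tub at (390,175) and the brush at (385,250). Next I measure the box pose.

```bash
cat > h.py <<'E'
import numpy as np, cv2
from station import sense, vision
from scipy.spatial.transform import Rotation as R
def pts(s,pose):
    h,w=s["range_z"].shape; u,v=np.meshgrid(np.arange(w),np.arange(h)); K=s["mtx"]; z=s["range_z"]
    P=np.stack([(u-K[0,2])/K[0,0]*z,(v-K[1,2])/K[1,1]*z,z],-1)
    return P@pose[:3,:3].T+pose[:3,3]
def ray(s,pose,uv,z):
    K=s["mtx"]; d=pose[:3,:3]@np.array([(uv[0]-K[0,2])/K[0,0],(uv[1]-K[1,2])/K[1,1],1]); o=pose[:3,3]
    return o+d*(z-o[2])/d[2]
def wpose(st,s):
    T=np.eye(4); T[:3,:3]=R.from_quat(st["tool_rot"]).as_matrix(); T[:3,3]=st["tcp_pos"]; return T@s["mount"]
def yaw(st):  # direction of tool y in world, deg
    y=R.from_quat(st["tool_rot"]).as_matrix()[:,1]; return np.degrees(np.arctan2(y[1],y[0]))
E
python3 - <<'E'
from h import *
s=vision.snapshot("top");P=pts(s,s["pose"])
m=((P[...,2]>.075)&(P[...,2]<.15)&(s["range_z"]>0)).astype(np.uint8)
m[:, :230]=0;m[:,370:]=0;m[:110]=0;m[260:]=0
n,l,st,c=cv2.connectedComponentsWithStats(m);k=1+st[1:,4].argmax();print(st[k])
Q=P[l==k]
print("z med",np.median(Q[:,2]))
# outline rays on plane
cs,_=cv2.findContours((l==k).astype(np.uint8),0,1); C=max(cs,key=cv2.contourArea)[:,0]
W=np.array([ray(s,s["pose"],p,.087)[:2] for p in C],np.float32)
print(cv2.minAreaRect(W), cv2.boxPoints(cv2.minAreaRect(W)))
print("grip z>.11",Q[Q[:,2]>.12].mean(0), (Q[:,2]>.12).sum(), Q[:,2].max())
img=cv2.resize(s["image"][125:260,225:385],None,fx=4.5,fy=4.4,interpolation=cv2.INTER_CUBIC);cv2.imwrite("pics/c1.png",img)
E
```

```text
[ 249  130  111  124 9859]
z med 0.09050643763971056
((0.5838877558708191, 0.020879574120044708), (0.2104783058166504, 0.2554778754711151), 78.56876373291016) [[ 0.4378252  -0.05695518]
 [ 0.6882352  -0.10758878]
 [ 0.7299503   0.09871432]
 [ 0.4795403   0.14934793]]
grip z>.11 [0.53584979 0.03007304 0.13321989] 205 0.14054612804092703
```

View pics/c1.png

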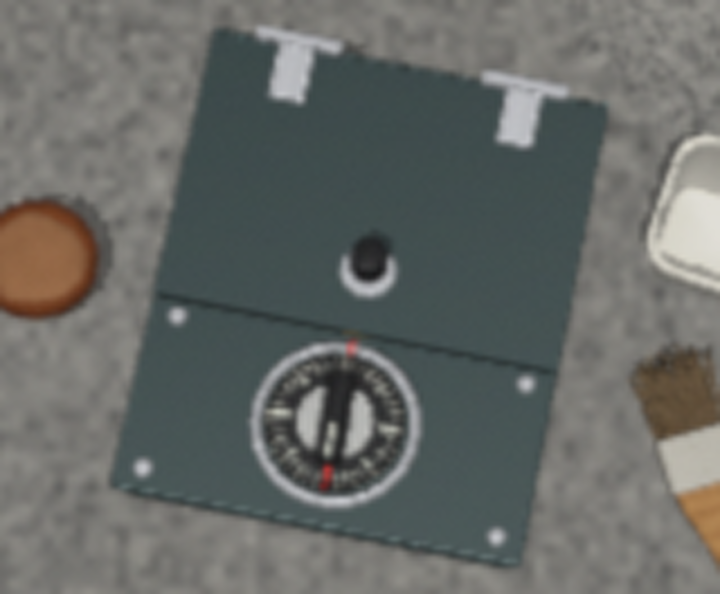

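The crop shows the dial centre at (335,424), the red index at (352,347) and the red zero at (327,478). The zero is almost opposite the index, so the dial reads about 20.4. The box is yawed about -11.4° and the dial axis is near (0.511, 0.036). I'll move above the dial with the tool y along the expected bar normal.

```bash
python3 -m crank '[{"dp":[0.3,-0.5,0],"angular":[0,0,0.4]},{"dp":[0.57,-0.94,0],"angular":[0,0,0.4]},{"dp":[0.57,-0.94,0],"angular":[0,0,0.4]},{"dp":[0.57,-0.94,0],"angular":[0,0,0.4]},{"dp":[0.57,-0.94,0],"angular":[0,0,0.4]},{"dp":[0.57,-0.94,0],"angular":[0,0,0.4]},{"dp":[0.57,-0.94,0],"angular":[0,0,0.4]},{"dp":[0.57,-0.94,0],"angular":[0,0,0.4]},{"dp":[0.57,-0.94,0],"angular":[0,0,0.4]},{"dp":[0.57,-0.94,0],"angular":[0,0,0.4]},{"dp":[0.57,-0.94,0],"angular":[0,0,0.4]},{"dp":[0.57,-0.94,0],"angular":[0,0,0.4]},{"dp":[0.57,-0.94,0],"angular":[0,0,0.4]},{"dp":[0.57,-0.94,0],"angular":[0,0,0.4]},{"dp":[0.57,-0.94,0],"angular":[0,0,0.4]},{"dp":[0.57,-0.94,0],"angular":[0,0,0.4]},{"dp":[0.57,-0.94,0],"angular":[0,0,0.4]},{"dp":[0.57,-0.94,0],"angular":[0,0,0.4]},{"dp":[0.57,-0.94,0],"angular":[0,0,0.4]},{"dp":[0.57,-0.94,0],"angular":[0,0,0.4]}]' 0.3 30
python3 - <<'E'
from h import *
vision.snapshot("top")
st=sense();s=vision.snapshot("wrist");cv2.imwrite("pics/w1.png",s["image"]);np.savez("w1.npz",p=wpose(st,s),**s)
print(st["t"],st["tcp_pos"],yaw(st),st["q"],st["force"],st["finger_gap"])
E
```

```text
t: 2.2
tcp_pos: [0.5051, 0.0491, 0.2482]
tool_rot: [0.068, 0.998, 0.0, -0.0]
force: [1.6, 0.6, -0.0]
finger_gap: 0.7
gripper_force: 0.0
2.25 [0.50921887 0.04496436 0.24860722] 82.02996455261737 [-0.1290905   0.37289318  1.71735068 -0.00354059  1.04568285 -1.55902577] [ 2.81240699 -1.65302149  0.43242718] 0.7048736038267434
```

View pics/w1.png

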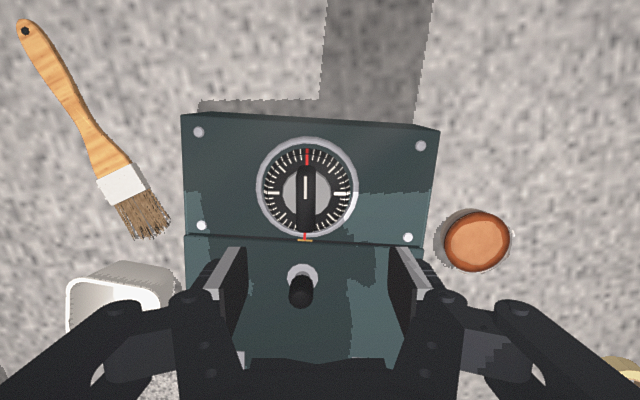

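The wrist view is upside down, with up towards the robot. It shows the dial centre near (306,188), the red zero at (307,157), the red index at (305,237) and the knob at (301,290). Next I compute the axis and angles from ray casts.

```bash
cat > meas.py <<'E'
from h import *
def run(f):
    d=dict(np.load(f)); p=d["p"]; im=d["image"].astype(int)
    red=((im[...,2]>120)&(im[...,2]>1.8*im[...,1])&(im[...,2]>1.8*im[...,0])).astype(np.uint8)
    red[:, :230]=0;red[:,390:]=0
    n,l,st,c=cv2.connectedComponentsWithStats(red)
    for k in range(1,n):
        if st[k,4]>5: print("red",st[k,4],c[k].round(1),ray(d,p,c[k],.106).round(4),ray(d,p,c[k],.096).round(4))
    # collar outer edge: bright grey ring
    P=pts(d,p); g=im.min(-1)
    print("deck z",np.median(P[200:230,230:250,2]), "bar top",np.median(P[195:205,303:309,2]))
    m=((g>115)&(im.max(-1)-g<30)).astype(np.uint8); m[:130]=0;m[250:]=0;m[:,:245]=0;m[:,372:]=0
    n,l,st,c=cv2.connectedComponentsWithStats(m); k=1+(st[1:,2]*st[1:,3]).argmax(); print(st[k])
    v,u=np.nonzero(l==k); H=cv2.convexHull(np.c_[u,v].astype(np.int32))[:,0]
    W=np.array([ray(d,p,q,.096)[:2] for q in H],np.float32); print("collar",cv2.fitEllipse(W), cv2.minEnclosingCircle(W))
run("w1.npz")
E
python3 meas.py
python3 - <<'E'
from h import *
st=sense();print(st["t"],st["tcp_pos"],yaw(st))
E
```

```text
red 58 [306.6 156.8] [0.4825 0.0393 0.106 ] [0.4841 0.0388 0.096 ]
red 18 [304.2 236.3] [0.5465 0.0279 0.106 ] [0.5504 0.0269 0.096 ]
deck z 0.08491207809813717 bar top 0.13593171959508007
[ 256  136  103  102 2056]
collar ((0.5097404718399048, 0.03530333563685417), (0.08347008377313614, 0.08405417203903198), 69.38483428955078) ((0.5096769332885742, 0.035189270973205566), 0.04230354353785515)
2.3 [0.50757194 0.04710728 0.24846739] 81.9130324307553
```

```bash
python3 -m crank '[{"dp":[0.1,-0.24,-0.3],"angular":[0,0,0]},{"dp":[0.1,-0.23,-0.7],"angular":[0,0,0]},{"dp":[0,0,-0.8],"angular":[0,0,0]},{"dp":[0,0,-0.6],"angular":[0,0,0]},{"dp":[0,0,-0.4],"angular":[0,0,0]},{"dp":[0,0,-0.2],"angular":[0,0,0]},{"dp":[0,0,0],"angular":[0,0,0]},{"dp":[0,0,0],"angular":[0,0,0]},{"dp":[0,0,0],"angular":[0,0,0]}]' 0.4 20
python3 - <<'E'
from h import *
st=sense();print(st["t"],st["tcp_pos"],yaw(st),st["force"])
E
```

```text
t: 3.2
tcp_pos: [0.5112, 0.0363, 0.1591]
tool_rot: [0.068, 0.998, -0.0, 0.001]
force: [0.7, 1.0, -0.4]
finger_gap: 0.6
gripper_force: 0.0
3.2 [0.51124192 0.0363232  0.1591251 ] 82.15336758423014 [ 0.73515048  1.01952864 -0.35056126]
```

```bash
python3 -m crank '[{"dp":[-0.03,-0.02,-0.35],"angular":[0,0,-0.2]},{"dp":[0,0,-0.35],"angular":[0,0,0]},{"dp":[0,0,-0.25],"angular":[0,0,0]},{"dp":[0,0,-0.12],"angular":[0,0,0]},{"dp":[0,0,0],"angular":[0,0,0]},{"dp":[0,0,0],"angular":[0,0,0]}]' 0.4 20 && python3 -m crank '[{"dp":[0,0,0],"angular":[0,0,0]},{"dp":[0,0,0],"angular":[0,0,0]},{"dp":[0,0,0],"angular":[0,0,0]},{"dp":[0,0,0],"angular":[0,0,0]},{"dp":[0,0,0],"angular":[0,0,0]},{"dp":[0,0,0],"angular":[0,0,0]}]' 1 20
python3 - <<'E'
from h import *
st=sense();print(st["t"],st["tcp_pos"],yaw(st),st["force"],st["ft_torque"])
E
```

```text
t: 3.8
tcp_pos: [0.5098, 0.0357, 0.126]
tool_rot: [0.07, 0.998, 0.0, -0.0]
force: [-0.2, -0.3, -1.3]
finger_gap: 0.602
gripper_force: 0.0
t: 4.4
tcp_pos: [0.51, 0.0356, 0.1264]
tool_rot: [0.07, 0.998, -0.0, 0.0]
force: [-0.4, -0.8, 1.6]
finger_gap: 0.158
gripper_force: 26.8
4.4 [0.50995273 0.0356086  0.12644984] 81.94492062398946 [-0.41551733 -0.78010626  1.60651051] [-0.10389532  0.02138689 -0.03174881]
```

```bash
python3 -m crank '[{"dp":[0,0,0],"angular":[0,0,-3]},{"dp":[0,0,0],"angular":[0,0,-6]},{"dp":[0,0,0],"angular":[0,0,-7]},{"dp":[0,0,0],"angular":[0,0,-7]},{"dp":[0,0,0],"angular":[0,0,-7]},{"dp":[0,0,0],"angular":[0,0,-7]},{"dp":[0,0,0],"angular":[0,0,-7]},{"dp":[0,0,0],"angular":[0,0,-7]},{"dp":[0,0,0],"angular":[0,0,-7]},{"dp":[0,0,0],"angular":[0,0,-7]},{"dp":[0,0,0],"angular":[0,0,-7]},{"dp":[0,0,0],"angular":[0,0,-6]},{"dp":[0,0,0],"angular":[0,0,-4]},{"dp":[0,0,0],"angular":[0,0,-3]},{"dp":[0,0,0],"angular":[0,0,-2]},{"dp":[0,0,0],"angular":[0,0,-1]},{"dp":[0,0,0],"angular":[0,0,0]},{"dp":[0,0,0],"angular":[0,0,0]},{"dp":[0,0,0],"angular":[0,0,0]}]' 1 20
python3 - <<'E'
from h import *
st=sense();s=vision.snapshot("wrist");cv2.imwrite("pics/w2.png",s["image"][100:350,170:470].repeat(2,0).repeat(2,1));np.savez("w2.npz",p=wpose(st,s),**s)
print(st["t"],st["tcp_pos"],yaw(st),yaw(st)+101.5,st["force"],st["ft_torque"],st["q"])
E
```

```text
t: 6.3
tcp_pos: [0.5101, 0.0357, 0.1263]
tool_rot: [0.743, 0.669, 0.0, 0.0]
force: [0.5, 0.4, 2.5]
finger_gap: 0.159
gripper_force: 26.9
6.3 [0.51005136 0.03567171 0.12632574] -6.048570494090916 95.45142950590909 [0.499944   0.38797567 2.54197404] [-0.00917701 -0.0517339  -0.00219112] [-1.49059481e-01  5.66239023e-01  1.82548692e+00  1.20315410e-04
  7.49170456e-01 -4.35801020e-02]
```

View pics/w2.png

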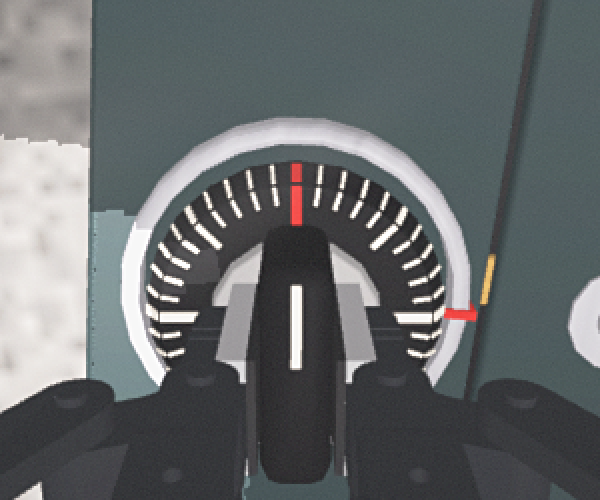

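The picture shows the 10 mark at crop (415,317) almost level with the index at (460,314), and the zero at (296,195). I ray-cast these to check the reading.

Run:
```python
from h import *
d=dict(np.load("w2.npz"));p=d["p"];im=d["image"].astype(int)
red=((im[...,2]>120)&(im[...,2]>1.8*im[...,1])&(im[...,2]>1.8*im[...,0])).astype(np.uint8)
n,l,st,c=cv2.connectedComponentsWithStats(red)
for k in range(1,n):
    if st[k,4]>8: print(st[k],c[k],ray(d,p,c[k],.106),ray(d,p,c[k],.096))
f=lambda x,y,z:ray(d,p,(170+x/2,100+y/2),z)
a=f(415,317,.106);b=f(178,317,.106);i=f(459,314,.096);z=f(296,195,.106)
ang=lambda v:np.degrees(np.arctan2(v[1],v[0]))
print(a,b,i,z,"10-30",ang(a-b))
for A in (np.array([.51,.0356,0]),): print("ten",ang(a-A),"idx",ang(i-A),"zero",ang(z-A))
```

```text
[315 181   6  10  47] [317.89361702 185.9787234 ] [0.51399985 0.06812482 0.106     ] [0.51378593 0.06575207 0.096     ]
[315 193   6  20 119] [317.5210084  202.42016807] [0.51308343 0.0609387  0.106     ] [0.51280661 0.05807274 0.096     ]
[392 251  17  10  90] [400.42222222 256.48888889] [0.5473919  0.03193337 0.106     ] [0.54946984 0.02707664 0.096     ]
[0.53711181 0.03204227 0.106     ] [0.48423607 0.03767987 0.106     ] [0.54901888 0.02685695 0.096     ] [0.51351626 0.06309211 0.106     ] 10-30 -6.085879358905147
ten -7.475891898630804 idx -12.629785292350718 zero 82.71140112292818
```

The dial reads about 10.6, so I'll turn 4.5° more to the right and then left to 18.

```bash
python3 -m crank '[{"dp":[0,0,0],"angular":[0,0,-2]},{"dp":[0,0,0],"angular":[0,0,-1.5]},{"dp":[0,0,0],"angular":[0,0,-1]},{"dp":[0,0,0],"angular":[0,0,0]},{"dp":[0,0,0],"angular":[0,0,0]},{"dp":[0,0,0],"angular":[0,0,0]},{"dp":[0,0,0],"angular":[0,0,0]}]' 1 20
python3 - <<'E'
from h import *
st=sense();print(yaw(st),yaw(st)+101.5)
E
python3 -m crank '[{"dp":[0,0,0],"angular":[0,0,3]},{"dp":[0,0,0],"angular":[0,0,6]},{"dp":[0,0,0],"angular":[0,0,7]},{"dp":[0,0,0],"angular":[0,0,7]},{"dp":[0,0,0],"angular":[0,0,7]},{"dp":[0,0,0],"angular":[0,0,7]},{"dp":[0,0,0],"angular":[0,0,7]},{"dp":[0,0,0],"angular":[0,0,7]},{"dp":[0,0,0],"angular":[0,0,7]},{"dp":[0,0,0],"angular":[0,0,6]},{"dp":[0,0,0],"angular":[0,0,4]},{"dp":[0,0,0],"angular":[0,0,2]},{"dp":[0,0,0],"angular":[0,0,1]},{"dp":[0,0,0],"angular":[0,0,0]},{"dp":[0,0,0],"angular":[0,0,0]},{"dp":[0,0,0],"angular":[0,0,0]}]' 1 20
python3 - <<'E'
from h import *
st=sense();print(st["t"],st["tcp_pos"],yaw(st),yaw(st)+101.5,st["force"],st["ft_torque"])
E
```

```text
t: 7.05
tcp_pos: [0.5101, 0.0357, 0.1263]
tool_rot: [0.769, 0.639, 0.0, 0.0]
force: [1.7, -0.7, 1.9]
finger_gap: 0.161
gripper_force: 27.0
-10.559494640489735 90.94050535951027
t: 8.65
tcp_pos: [0.5099, 0.0357, 0.1262]
tool_rot: [0.255, 0.967, -0.0, 0.0]
force: [1.5, -0.1, 3.4]
finger_gap: 0.159
gripper_force: 26.9
8.65 [0.50993441 0.03565516 0.12623211] 60.43097359429378 161.9309735942938 [ 1.54590233 -0.05741132  3.36270428] [-0.10141289 -0.28237774  0.07117324]
```

```bash
python3 -m crank '[{"dp":[0,0,0],"angular":[0,0,2]},{"dp":[0,0,0],"angular":[0,0,2]},{"dp":[0,0,-0.07],"angular":[0,0,0]},{"dp":[0,0,-0.07],"angular":[0,0,0]},{"dp":[0,0,0],"angular":[0,0,0]},{"dp":[0,0,0],"angular":[0,0,0]}]' 1 20
python3 -m crank '[{"dp":[0,0,-0.03],"angular":[0,0,0]},{"dp":[0,0,0],"angular":[0,0,0]},{"dp":[0,0,0],"angular":[0,0,0]}]'
python3 -m crank '[{"dp":[0,0,-0.03],"angular":[0,0,0]},{"dp":[0,0,0],"angular":[0,0,0]},{"dp":[0,0,0],"angular":[0,0,0]}]'
python3 -m crank '[{"dp":[0,0,-0.03],"angular":[0,0,0]},{"dp":[0,0,0],"angular":[0,0,0]},{"dp":[0,0,0],"angular":[0,0,0]}]'
```

```text
t: 9.25
tcp_pos: [0.5099, 0.0356, 0.122]
tool_rot: [0.221, 0.975, -0.0, 0.0]
force: [1.6, -0.8, 2.7]
finger_gap: 0.16
gripper_force: 27.0
t: 9.55
tcp_pos: [0.5099, 0.0357, 0.1212]
tool_rot: [0.221, 0.975, -0.0, 0.0]
force: [2.4, -1.1, 3.8]
finger_gap: 0.16
gripper_force: 27.0
t: 9.85
tcp_pos: [0.51, 0.0356, 0.1208]
tool_rot: [0.221, 0.975, -0.0, 0.0]
force: [0.9, -1.3, 8.5]
finger_gap: 0.156
gripper_force: 27.7
t: 10.15
tcp_pos: [0.51, 0.0356, 0.1204]
tool_rot: [0.221, 0.975, -0.0, 0.001]
force: [-1.0, -0.8, 11.2]
finger_gap: 0.156
gripper_force: 28.3
```

Firm stop at 5.5 mm, so the first number is set and this is not the opening place. I'll step left and probe again.

```bash
python3 -m crank '[{"dp":[0,0,0.07],"angular":[0,0,0]},{"dp":[0,0,0],"angular":[0,0,2]},{"dp":[0,0,0],"angular":[0,0,2.5]},{"dp":[0,0,-0.03],"angular":[0,0,0]},{"dp":[0,0,-0.04],"angular":[0,0,0]},{"dp":[0,0,0],"angular":[0,0,0]},{"dp":[0,0,0],"angular":[0,0,0]}]' 1 20
```

```text
t: 10.85
tcp_pos: [0.51, 0.0356, 0.12]
tool_rot: [0.183, 0.983, -0.0, 0.0]
force: [1.7, -0.7, 9.7]
finger_gap: 0.16
gripper_force: 28.0
```

```bash
python3 -c "
from h import *
st=sense();print(yaw(st)+101.5,st['force'],st['tcp_pos'])"
```

```text
170.39318674463073 [ 1.72980784 -0.747443    9.68046211] [0.51000108 0.03561175 0.11995143]
```

```bash
python3 -m crank '[{"dp":[0,0,0.07],"angular":[0,0,0]},{"dp":[0,0,0],"angular":[0,0,2]},{"dp":[0,0,0],"angular":[0,0,2.5]},{"dp":[0,0,-0.03],"angular":[0,0,0]},{"dp":[0,0,-0.04],"angular":[0,0,0]},{"dp":[0,0,0],"angular":[0,0,0]},{"dp":[0,0,0],"angular":[0,0,0]}]' 1 20
```

```text
t: 11.55
tcp_pos: [0.5099, 0.0356, 0.1193]
tool_rot: [0.144, 0.99, -0.0, 0.0]
force: [1.6, -1.9, 3.3]
finger_gap: 0.16
gripper_force: 27.1
```

```bash
python3 -m crank '[{"dp":[0,0,-0.04],"angular":[0,0,0]},{"dp":[0,0,0],"angular":[0,0,0]},{"dp":[0,0,0],"angular":[0,0,0]}]' 1 20; python3 -m crank '[{"dp":[0,0,-0.04],"angular":[0,0,0]},{"dp":[0,0,0],"angular":[0,0,0]},{"dp":[0,0,0],"angular":[0,0,0]}]' 1 20
```

```text
t: 11.85
tcp_pos: [0.5099, 0.0356, 0.1181]
tool_rot: [0.144, 0.99, -0.0, 0.0]
force: [1.8, -0.9, 3.6]
finger_gap: 0.159
gripper_force: 27.1
t: 12.15
tcp_pos: [0.5099, 0.0357, 0.1169]
tool_rot: [0.144, 0.99, -0.0, 0.0]
force: [3.1, -1.8, 2.9]
finger_gap: 0.158
gripper_force: 27.1
```

Found the opening place at dial ≈ 175°. I'll press it fully in.

```bash
python3 -m crank '[{"dp":[0,0,-0.04],"angular":[0,0,0]},{"dp":[0,0,0],"angular":[0,0,0]},{"dp":[0,0,0],"angular":[0,0,0]}]' 1 20; python3 -m crank '[{"dp":[0,0,-0.03],"angular":[0,0,0]},{"dp":[0,0,0],"angular":[0,0,0]},{"dp":[0,0,0],"angular":[0,0,0]}]' 1 20;  python3 -m crank '[{"dp":[0,0,-0.02],"angular":[0,0,0]},{"dp":[0,0,0],"angular":[0,0,0]},{"dp":[0,0,0],"angular":[0,0,0]}]' 1 20; python3 -c "
from h import *
st=sense();print(yaw(st)+101.5,st['force'],st['ft_torque'],st['tcp_pos'])"
```

```text
t: 12.45
tcp_pos: [0.5099, 0.0357, 0.1157]
tool_rot: [0.144, 0.99, -0.0, 0.0]
force: [2.7, -2.0, 3.8]
finger_gap: 0.163
gripper_force: 27.1
t: 12.75
tcp_pos: [0.5099, 0.0357, 0.1155]
tool_rot: [0.144, 0.99, -0.0, 0.0]
force: [1.7, -1.1, 9.4]
finger_gap: 0.162
gripper_force: 27.9
t: 13.05
tcp_pos: [0.5099, 0.0357, 0.1154]
tool_rot: [0.144, 0.99, -0.0, 0.0]
force: [0.7, -2.4, 13.7]
finger_gap: 0.162
gripper_force: 28.6
174.95437214937215 [ 0.68642023 -2.35313184 13.67526258] [-0.27428414 -0.10697761 -0.0143907 ] [0.50994196 0.03567094 0.11543309]
```

```bash
python3 -m crank '[{"dp":[0,0,0.02],"angular":[0,0,1]},{"dp":[0,0,0],"angular":[0,0,2]},{"dp":[0,0,0],"angular":[0,0,2.5]},{"dp":[0,0,0],"angular":[0,0,2.5]},{"dp":[0,0,0],"angular":[0,0,2.5]},{"dp":[0,0,0],"angular":[0,0,2.5]},{"dp":[0,0,0],"angular":[0,0,1]},{"dp":[0,0,0],"angular":[0,0,0]},{"dp":[0,0,0],"angular":[0,0,0]}]' 1 20;python3 -c "
from h import *
st=sense();print(yaw(st)+101.5,st['force'],st['ft_torque'],st['tcp_pos'])"
python3 -m crank '[{"dp":[0,0,0],"angular":[0,0,2]},{"dp":[0,0,0],"angular":[0,0,2.5]},{"dp":[0,0,0],"angular":[0,0,2.5]},{"dp":[0,0,0],"angular":[0,0,2.5]},{"dp":[0,0,0],"angular":[0,0,2.5]},{"dp":[0,0,0],"angular":[0,0,2]},{"dp":[0,0,0],"angular":[0,0,0]},{"dp":[0,0,0],"angular":[0,0,0]}]' 1 20;python3 -c "
from h import *
st=sense();print(yaw(st)+101.5,st['force'],st['ft_torque'],st['tcp_pos'])"
```

```text
t: 13.95
tcp_pos: [0.5099, 0.0356, 0.1155]
tool_rot: [0.022, 1.0, -0.0, 0.0]
force: [1.2, -0.8, 9.6]
finger_gap: 0.156
gripper_force: 27.9
188.92541214552045 [ 1.17827943 -0.78028351  9.631234  ] [-0.26937691 -0.33110263 -0.01552541] [0.50989784 0.03564118 0.11547872]
t: 14.75
tcp_pos: [0.5099, 0.0356, 0.1155]
tool_rot: [-0.1, 0.995, -0.0, 0.0]
force: [2.2, -1.9, 9.3]
finger_gap: 0.156
gripper_force: 27.9
202.93115835661706 [ 2.24602319 -1.92624171  9.28167682] [-0.25338097 -0.25728802 -0.0816265 ] [0.50990712 0.03562324 0.11548029]
```

```bash
cat > r.py <<'E'
from h import *
st=sense();print("D",round(yaw(st)+101.5,2),st['force'].round(1),st['ft_torque'].round(3),st['tau'][5].round(3))
E
python3 -m crank '[{"dp":[0,0,0],"angular":[0,0,2]},{"dp":[0,0,0],"angular":[0,0,2]},{"dp":[0,0,0],"angular":[0,0,2]},{"dp":[0,0,0],"angular":[0,0,0]},{"dp":[0,0,0],"angular":[0,0,0]}]' 1 20 >/dev/null;python3 r.py
for i in 1; do python3 -m crank '[{"dp":[0,0,0],"angular":[0,0,1]},{"dp":[0,0,0],"angular":[0,0,1]},{"dp":[0,0,0],"angular":[0,0,0]},{"dp":[0,0,0],"angular":[0,0,0]}]' 1 20 >/dev/null;python3 r.py; done
python3 -m crank '[{"dp":[0,0,0],"angular":[0,0,1]},{"dp":[0,0,0],"angular":[0,0,1]},{"dp":[0,0,0],"angular":[0,0,0]},{"dp":[0,0,0],"angular":[0,0,0]}]' 1 20 >/dev/null;python3 r.py
```

```text
D 208.93 [ 2.  -1.2  8.7] [-0.29  -0.274 -0.088] -0.056
D 210.92 [ 1.2 -1.7  9.2] [-0.28  -0.265 -0.065] -0.075
D 212.92 [ 0.8 -1.1  9.6] [-0.283 -0.281 -0.141] -0.099
```

```bash
python3 -m crank '[{"dp":[0,0,0],"angular":[0,0,1]},{"dp":[0,0,0],"angular":[0,0,0.5]},{"dp":[0,0,0],"angular":[0,0,0]},{"dp":[0,0,0],"angular":[0,0,0]}]' 1 20 >/dev/null;python3 r.py; python3 r.py
python3 -m crank '[{"dp":[0,0,0],"angular":[0,0,1]},{"dp":[0,0,0],"angular":[0,0,0.5]},{"dp":[0,0,0],"angular":[0,0,0]},{"dp":[0,0,0],"angular":[0,0,0]}]' 1 20 >/dev/null;python3 r.py
```

```text
D 214.41 [ 1.7 -2.3  9.3] [-0.318 -0.254 -0.133] -0.123
D 214.41 [ 1.7 -2.3  9.3] [-0.318 -0.254 -0.133] -0.123
D 215.91 [ 1.8 -2.1 10.1] [-0.252 -0.176 -0.109] -0.123
```

```bash
python3 -m crank '[{"dp":[0,0,0],"angular":[0,0,1]},{"dp":[0,0,0],"angular":[0,0,0.5]},{"dp":[0,0,0],"angular":[0,0,0]},{"dp":[0,0,0],"angular":[0,0,0]}]' 1 20 >/dev/null;python3 r.py
python3 -m crank '[{"dp":[0,0,0],"angular":[0,0,1]},{"dp":[0,0,0],"angular":[0,0,0.5]},{"dp":[0,0,0],"angular":[0,0,0]},{"dp":[0,0,0],"angular":[0,0,0]}]' 1 20 >/dev/null;python3 r.py
```

```text
D 217.41 [ 1.4 -1.5 10.4] [-0.297 -0.278 -0.144] -0.123
D 218.91 [ 1.  -1.5  9.8] [-0.261 -0.245 -0.175] -0.123
```

```bash
python3 -m crank '[{"dp":[0,0,0],"angular":[0,0,1]},{"dp":[0,0,0],"angular":[0,0,0.5]},{"dp":[0,0,0],"angular":[0,0,0]},{"dp":[0,0,0],"angular":[0,0,0]}]' 1 20 >/dev/null;python3 r.py
```

```text
D 220.41 [ 1.3 -2.9  9.7] [-0.339 -0.214 -0.139] -0.123
```

```bash
python3 -m crank '[{"dp":[0,0,0],"angular":[0,0,1]},{"dp":[0,0,0],"angular":[0,0,0]},{"dp":[0,0,0],"angular":[0,0,0]}]' 1 20 >/dev/null;python3 r.py
```

```text
D 221.42 [ 0.8 -3.1  9.4] [-0.327 -0.232 -0.116] -0.104
```

```bash
python3 -m crank '[{"dp":[0,0,0],"angular":[0,0,1]},{"dp":[0,0,0],"angular":[0,0,0]},{"dp":[0,0,0],"angular":[0,0,0]}]' 1 20 >/dev/null;python3 r.py
```

```text
D 222.41 [ 1.2 -2.   9.4] [-0.361 -0.278 -0.097] -0.128
```

```bash
python3 -m crank '[{"dp":[0,0,0],"angular":[0,0,1]},{"dp":[0,0,0],"angular":[0,0,0]},{"dp":[0,0,0],"angular":[0,0,0]}]' 1 20 >/dev/null;python3 r.py
```

```text
D 223.39 [ 0.8 -1.9 10.7] [-0.252 -0.275 -0.187] -0.16
```

```bash
python3 -m crank '[{"dp":[0,0,0],"angular":[0,0,1]},{"dp":[0,0,0],"angular":[0,0,0]},{"dp":[0,0,0],"angular":[0,0,0]}]' 1 20 >/dev/null;python3 r.py
```

```text
D 224.39 [ 1.5 -1.8  9.9] [-0.308 -0.149 -0.191] -0.192
```

The torque rises steadily from about 222.5°, so the dial is on its buffer. I'll let go and rise, turning the tool toward the knob orientation.

```bash
python3 -m crank '[{"dp":[0,0,0.02],"angular":[0,0,0]},{"dp":[0,0,0],"angular":[0,0,0]},{"dp":[0,0,0],"angular":[0,0,0]},{"dp":[0,0,0],"angular":[0,0,0]}]' 0.6 20
python3 -m crank '[{"dp":[0,0,0.3],"angular":[0,0,0]},{"dp":[0,0,0.7],"angular":[0,0,0]},{"dp":[0,0,0.9],"angular":[0,0,0]},{"dp":[0,0,0.9],"angular":[0,0,-4.3]},{"dp":[0.1,0,0.6],"angular":[0,0,-8]},{"dp":[0.3,-0.05,0.3],"angular":[0,0,-8]},{"dp":[0.4,-0.1,0],"angular":[0,0,-8]},{"dp":[0.2,-0.1,0],"angular":[0,0,-8]},{"dp":[0,0,0],"angular":[0,0,-8]},{"dp":[0,0,0],"angular":[0,0,0]},{"dp":[0,0,0],"angular":[0,0,0]},{"dp":[0,0,0],"angular":[0,0,0]},{"dp":[0,0,0],"angular":[0,0,0]}]' 0.4
python3 - <<'E'
from h import *
st=sense();s=vision.snapshot("wrist");p=wpose(st,s);cv2.imwrite("pics/w3.png",s["image"]);np.savez("w3.npz",p=p,**s)
print(st["t"],st["tcp_pos"],yaw(st),st["q"])
P=pts(s,p);m=(s["range_z"]>0)&(abs(P[...,2]-.128)<.005)&(np.hypot(P[...,0]-.5904,P[...,1]-.0193)<.025)
print("knob",m.sum(),P[m].mean(0),P[m].min(0),P[m].max(0))
E
```

```text
t: 19.65
tcp_pos: [0.5078, 0.0363, 0.1149]
tool_rot: [-0.284, 0.959, 0.001, -0.002]
force: [-1.6, 1.6, 3.9]
finger_gap: 0.402
gripper_force: 2.0
t: 20.95
tcp_pos: [0.5396, 0.0282, 0.2264]
tool_rot: [0.098, 0.995, -0.0, -0.0]
force: [-0.1, -0.3, -0.2]
finger_gap: 0.601
gripper_force: 0.0
20.95 [0.5396134  0.02822174 0.22641736] 78.71175819436205 [-1.54600986e-01  4.42490904e-01  1.66902509e+00 -9.18395466e-05
  1.03018820e+00 -1.52833305e+00]
knob 541 [0.58911156 0.01897012 0.12649379] [0.58050291 0.00944901 0.12303627] [0.59962754 0.0283901  0.12913115]
```

View pics/w3.png

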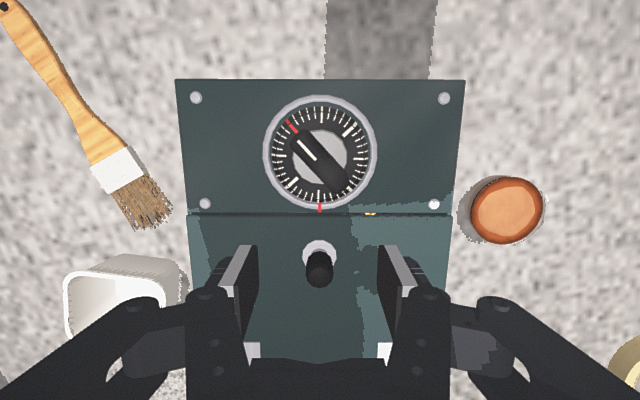

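The picture shows the dial released, standing at about 25 with its zero at (291,126). The brass tell-tale has moved to (370,213), so the bolt is drawn. The knob is at (319,265), which gives (0.590, 0.019). Next I grasp the knob.

```bash
python3 -m crank '[{"dp":[0.5,-0.1,0],"angular":[0,0,0]},{"dp":[0.7,-0.12,-0.2],"angular":[0,0,0]},{"dp":[0.4,-0.07,-0.5],"angular":[0,0,0]},{"dp":[0.08,-0.02,-0.8],"angular":[0,0,0]},{"dp":[0,0,-0.7],"angular":[0,0,0]},{"dp":[0,0,-0.3],"angular":[0,0,0]},{"dp":[0,0,-0.1],"angular":[0,0,0]},{"dp":[0,0,0],"angular":[0,0,0]},{"dp":[0,0,0],"angular":[0,0,0]},{"dp":[0,0,0],"angular":[0,0,0]}]' 0.4 30
python3 -c "
import numpy as np
r=np.hypot(112,29);a0=np.arctan2(29,112);t=np.radians(np.r_[0,np.linspace(4,70,19)])
b=-r*np.cos(a0+t);z=r*np.sin(a0+t)
print(np.c_[np.diff(b)*.98,np.diff(b)*-.1985,np.diff(z)].__truediv__(30).round(2).tolist())"
```

```text
t: 22.0
tcp_pos: [0.5909, 0.0188, 0.1496]
tool_rot: [0.099, 0.995, -0.0, 0.001]
force: [-0.1, -0.1, -1.0]
finger_gap: 0.603
gripper_force: 0.0
[[0.07, -0.02, 0.26], [0.08, -0.02, 0.23], [0.1, -0.02, 0.23], [0.11, -0.02, 0.22], [0.13, -0.03, 0.21], [0.14, -0.03, 0.2], [0.15, -0.03, 0.19], [0.16, -0.03, 0.18], [0.17, -0.04, 0.17], [0.18, -0.04, 0.16], [0.19, -0.04, 0.15], [0.2, -0.04, 0.13], [0.21, -0.04, 0.12], [0.22, -0.04, 0.11], [0.22, -0.05, 0.09], [0.23, -0.05, 0.08], [0.23, -0.05, 0.06], [0.24, -0.05, 0.05], [0.24, -0.05, 0.03]]
```

```bash
python3 -m crank '[{"dp":[-0.03,0,-0.4],"angular":[0,0,0]},{"dp":[0,0,-0.4],"angular":[0,0,0]},{"dp":[0,0,-0.27],"angular":[0,0,0]},{"dp":[0,0,-0.12],"angular":[0,0,0]},{"dp":[0,0,0],"angular":[0,0,0]},{"dp":[0,0,0],"angular":[0,0,0]}]' 0.4 30
python3 -m crank '[{"dp":[0,0,0],"angular":[0,0,0]},{"dp":[0,0,0],"angular":[0,0,0]},{"dp":[0,0,0],"angular":[0,0,0]},{"dp":[0,0,0],"angular":[0,0,0]},{"dp":[0,0,0],"angular":[0,0,0]},{"dp":[0,0,0],"angular":[0,0,0]}]' 1 30
python3 -m crank '[{"dp":[0.07,-0.02,0.26],"angular":[0,0,0]},{"dp":[0.08,-0.02,0.23],"angular":[0,0,0]},{"dp":[0,0,0],"angular":[0,0,0]},{"dp":[0,0,0],"angular":[0,0,0]}]'; python3 r.py
```

```text
t: 22.6
tcp_pos: [0.5894, 0.0189, 0.1125]
tool_rot: [0.099, 0.995, -0.0, -0.0]
force: [1.2, -0.0, -0.8]
finger_gap: 0.602
gripper_force: 0.0
t: 23.2
tcp_pos: [0.5896, 0.0193, 0.1132]
tool_rot: [0.099, 0.995, 0.0, 0.001]
force: [-0.4, 3.3, 3.9]
finger_gap: 0.22
gripper_force: 29.6
t: 23.6
tcp_pos: [0.5935, 0.0185, 0.1268]
tool_rot: [0.099, 0.995, 0.001, -0.001]
force: [2.1, 4.4, -2.5]
finger_gap: 0.221
gripper_force: 30.3
D 180.12 [ 2.1  4.4 -2.5] [ 0.788 -0.06  -0.015] -0.002
```

```bash
python3 -m crank '[{"dp":[0.1,-0.02,0.23],"angular":[0,0,0]},{"dp":[0.11,-0.02,0.22],"angular":[0,0,0]},{"dp":[0.13,-0.03,0.21],"angular":[0,0,0]},{"dp":[0.14,-0.03,0.2],"angular":[0,0,0]},{"dp":[0.15,-0.03,0.19],"angular":[0,0,0]},{"dp":[0.16,-0.03,0.18],"angular":[0,0,0]},{"dp":[0,0,0],"angular":[0,0,0]},{"dp":[0,0,0],"angular":[0,0,0]}]'; python3 r.py
python3 - <<'E'
from h import *
s=vision.snapshot("side");cv2.imwrite("pics/s1.png",cv2.resize(s["image"][120:300,200:420],None,fx=3,fy=3))
E
```

```text
t: 24.4
tcp_pos: [0.6134, 0.0145, 0.1625]
tool_rot: [0.099, 0.995, 0.001, -0.005]
force: [-3.8, 5.8, -1.8]
finger_gap: 0.224
gripper_force: 30.1
D 180.14 [-3.8  5.8 -1.8] [ 0.835  0.805 -0.007] -0.002
```

View pics/s1.png

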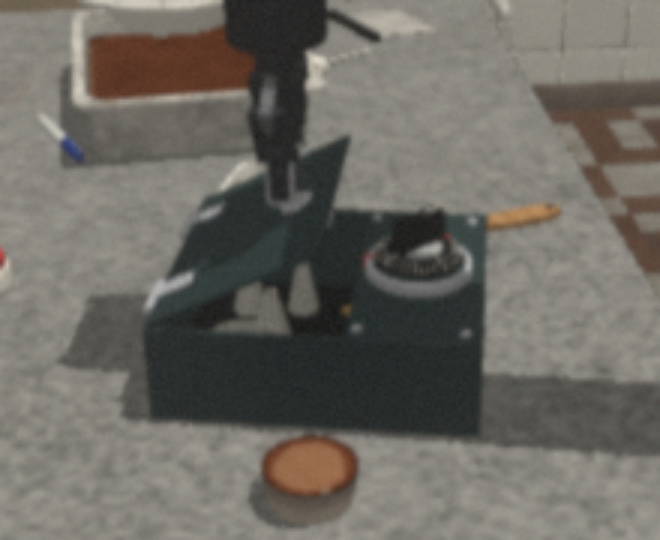

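The side view shows the lid lifting with the knob held, its edge at (345,140). I continue along the arc, leaning the tool slightly with it.

```bash
python3 -m crank '[{"dp":[0.17,-0.04,0.17],"angular":[0.4,2,0]},{"dp":[0.18,-0.04,0.16],"angular":[0.4,2,0]},{"dp":[0.19,-0.04,0.15],"angular":[0.4,2,0]},{"dp":[0.2,-0.04,0.13],"angular":[0.4,2,0]},{"dp":[0.21,-0.04,0.12],"angular":[0.4,2,0]},{"dp":[0,0,0],"angular":[0,0,0]},{"dp":[0,0,0],"angular":[0,0,0]}]'; python3 r.py
python3 -m crank '[{"dp":[0.22,-0.04,0.11],"angular":[0.4,2,0]},{"dp":[0.22,-0.05,0.09],"angular":[0.4,2,0]},{"dp":[0.23,-0.05,0.08],"angular":[0.4,2,0]},{"dp":[0.23,-0.05,0.06],"angular":[0.4,2,0]},{"dp":[0.24,-0.05,0.05],"angular":[0.4,2,0]},{"dp":[0,0,0],"angular":[0,0,0]},{"dp":[0,0,0],"angular":[0,0,0]}]'; python3 r.py
python3 - <<'E'
from h import *
s=vision.snapshot("side");cv2.imwrite("pics/s2.png",cv2.resize(s["image"][100:300,200:420],None,fx=3,fy=3))
E
```

```text
t: 25.15
tcp_pos: [0.6408, 0.0089, 0.1859]
tool_rot: [0.098, 0.99, 0.01, -0.096]
force: [-8.0, 5.5, 3.9]
finger_gap: 0.215
gripper_force: 31.9
D 180.16 [-8.   5.5  3.9] [ 0.911  1.56  -0.203] 0.001
t: 25.85
tcp_pos: [0.6774, 0.0015, 0.2]
tool_rot: [0.097, 0.979, 0.019, -0.181]
force: [-5.4, 5.6, 9.2]
finger_gap: 0.217
gripper_force: 32.3
D 180.17 [-5.4  5.6  9.2] [ 0.94   1.367 -0.2  ] -0.019
```

View pics/s2.png

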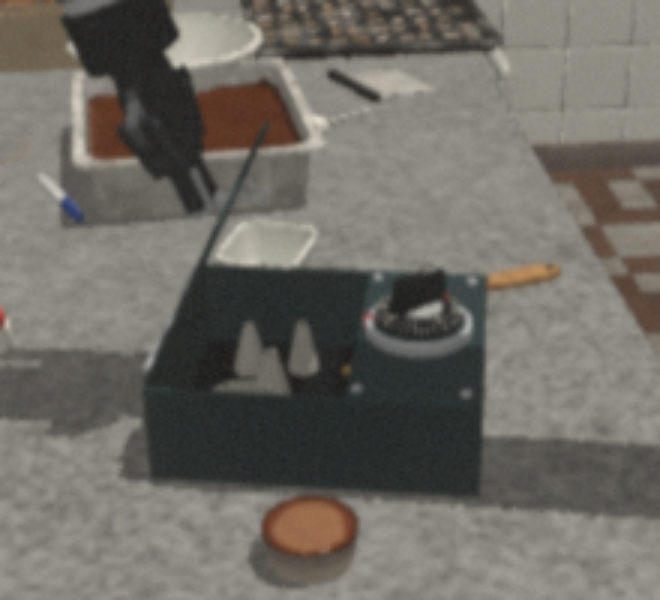

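The side view shows the lid at about 65° open. I'll take it slightly further, release and retreat up and away.

```bash
python3 -m crank '[{"dp":[0.24,-0.05,0.03],"angular":[0.4,2,0]},{"dp":[0,0,0],"angular":[0,0,0]},{"dp":[0,0,0],"angular":[0,0,0]}]'; python3 r.py
python3 -m crank '[{"dp":[0,0,0],"angular":[0,0,0]},{"dp":[0,0,0],"angular":[0,0,0]},{"dp":[0,0,0],"angular":[0,0,0]},{"dp":[0,0,0],"angular":[0,0,0]},{"dp":[0.1,-0.02,0.24],"angular":[0,0,0]},{"dp":[0.2,-0.04,0.5],"angular":[0,0,0]},{"dp":[0.3,-0.06,0.8],"angular":[0,0,0]},{"dp":[0.3,-0.06,0.8],"angular":[0,0,0]},{"dp":[0.2,-0.04,0.8],"angular":[0,0,0]},{"dp":[0,0,0.4],"angular":[0,0,0]},{"dp":[0,0,0],"angular":[0,0,0]},{"dp":[0,0,0],"angular":[0,0,0]},{"dp":[0,0,0],"angular":[0,0,0]}]' 0.4; python3 r.py
python3 - <<'E'
from h import *
s=vision.snapshot("side");cv2.imwrite("pics/s3.png",cv2.resize(s["image"][100:300,200:420],None,fx=3,fy=3))
s=vision.snapshot("top");P=pts(s,s["pose"]);b=np.array([.980,-.1985]);q=P[...,:2]-[.7002,-.0029]
x=q@b;y=q@[.1985,.98];m=(abs(y)<.1)&(x>-.12)&(x<.03)&(P[...,2]>.11)&(P[...,2]<.235)&(s["range_z"]>0)
print(m.sum(),np.polyfit(P[m][:,2]-.087,x[m],1))
E
```

```text
t: 26.2
tcp_pos: [0.6847, 0.0, 0.2012]
tool_rot: [0.096, 0.975, 0.02, -0.198]
force: [-5.1, 5.1, 9.5]
finger_gap: 0.22
gripper_force: 32.6
D 180.18 [-5.1  5.1  9.5] [ 0.938  1.33  -0.283] -0.014
t: 27.5
tcp_pos: [0.7195, -0.0082, 0.3033]
tool_rot: [0.097, 0.976, 0.019, -0.195]
force: [0.4, -0.6, -0.5]
finger_gap: 0.6
gripper_force: 0.0
D 180.15 [ 0.4 -0.6 -0.5] [-0.087 -0.177  0.047] 0.0Traceback (most recent call last):
  File "<stdin>", line 5, in <module>
    raise TypeError("expected non-empty vector for x")
TypeError: expected non-empty vector for x
```

View pics/s3.png

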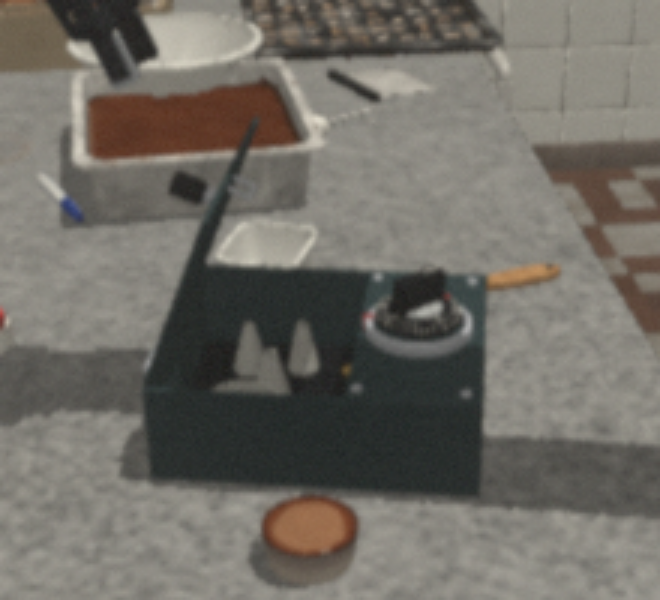

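The side view shows the lid standing at about 67° with the gripper clear at (130,60). The cup, tub and brush look unmoved, so I hand the job in.

```bash
python3 -c "
from station import order
print(order.sign_off())"
```

```text
the job is handed in; nothing more can be done
None
```

I opened the lockbox and handed the job in at about 27.5 s: the dial went right to 10, left past 18, in at about 19.4 and left to its stop; the lid stands open about 67° (estimated from the side view), and I saw no movement of the cup, tub or brush.

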